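Seat the griddle plate and light the inner burner ring

TASK

Get the gas griddle ready for toasting: slide the loose round plate across the steel top, without lifting it, until it drops down flat into its round recess over the burner. Then light the inner ring with the left-hand knob: push the knob in, turn it anticlockwise past its safety stop, set its pointer on the big flame mark and let it spring back up. Leave the other knob off and everything else standing where it is.

Things in the scene. Friction and masses are not known exactly. Their poses are not given: they have to be found in the camera images.
- griddle: Countertop gas griddle: stainless box 370 mm (x, front to back) x 630 mm (y), flat steel top 80 mm above the counter, flat landings left and right of the recess, splash strip 45 mm high along the rear edge. Fixed. Origin: centre of its underside; +x to its rear, +y to the left of someone at its front, z up.
- recess (a point): Round recess in the middle of the griddle's top (griddle x = 0, y = 0): 184 mm across, 7 mm deep to its ledge, the burner in a 150 mm opening below. The point is where the plate's centre lies when seated: 2.5 mm below the steel top. Axes as the griddle's.
- plate_center (a point): Loose round griddle plate, aluminium with a dark top, 180 mm across, 9 mm thick, about 0.6 kg. The point: its centre, half-way up, 4.5 mm above the steel top while it lies on a landing (left or right of the recess, clear of it). Seated, its face stands 2 mm above the steel top. It slides with a push of about 3 to 6 N.
- inner_grip (a point): Left-hand black knob (inner ring), vertical axis, at griddle x -130, y +90 mm: a skirt 62 mm across up to 10 mm above the steel top, on it a round grip 44 mm across, from 10 to 35 mm above the top. Point: on the axis, 22 mm above the top. Its x axis is the white pointer line on the knob: off, it points to the griddle's rear (+x), at a white dot.
- inner_turn (a joint): Turn of the left knob, rad, anticlockwise from above: 0 off, 1.31 at the big red flame mark (nearly to the left), 2.62 small flame mark, 2.97 end. Stays where left (friction 0.05 N m). From off the safety stop blocks it at about 0.1 unless it is held more than 4.2 mm in until past 0.65; beyond, it turns freely.
- inner_push (a joint): How far the left-hand knob is pushed in (down), m: 0 up, 0.006 fully in. The spring takes 6 N to start and 11 N fully in, and brings it back up when it is let go.
- outer_turn (a joint): Turn of the right-hand knob (outer ring), same as the left one, at griddle x = -130 mm, y = -90 mm; 0 is off, to be left so.
- dome: stainless melting dome (round cover with a knob on top), 152 mm across, 100 mm high, standing on the griddle's landing opposite the plate; origin at the centre of its underside; to be left alone
- oil: green glass oil bottle, 54 mm across, 200 mm high, on the rear strip of the griddle; origin at the centre of its underside; to be left alone
- mill: dark wooden pepper mill, 54 mm across, 157 mm high, on the rear strip of the griddle; origin at the centre of its underside; to be left alone
- basket: brown wicker basket with bread rolls, about 300 x 220 x 80 mm, left of the griddle; origin at the centre of its underside; to be left alone
- board: wooden bread board 300 x 200 mm with a loaf on it, 92 mm high in all, right of the griddle; origin at the centre of its underside; to be left alone
- spatula: spatula lying flat on the counter close along the right side of the griddle; origin at the centre of its underside; to be left alone
- mug: white mug, 80 mm across, 90 mm high, by the front right corner of the griddle; origin at the centre of its underside; to be left alone
Mind the look-alikes: they are no part of the job. Of the things that look like the part that bears plate_center, the largest one is meant.

How it is judged:
By the outcome, as a careful person would: the job done as asked, in the order asked, and still so for the second after the job is handed in, with the robot touching nothing.
It also fails if it takes over 51 s, if anything falls off the work surface, if the arm or the gripper's body presses on something with over 40 N, if the wrist force passes 120 N, or if a joint passes its speed limit or range.

ROBOT

A 7-joint arm with a two-finger parallel gripper is mounted at the origin on the work surface. World frame = base frame: x ahead of the robot, y to its left, z up, the work surface at z = 0. Lengths are in m, angles in rad, forces in N, time in s.
With the tool pointing down it reaches from about 0.4 to 0.85 m from the base axis. Payload 4.4 kg.
Tool frame: the origin (TCP) lies at the very end of the fingers, on their centre line; the grasp point (between the pads) lies robot.grip_depth behind it (robot.grip_depth is the distance from the TCP to the grasp point, in m); z points along the fingers, y is the line along which they close (so a half turn about z gives the same grasp; the last joint's range is limited). The gripper opens to 94 mm and grips with 3 to 60 N. Pads are 16 mm wide; open, the fingers measure 119 mm over their backs; the gripper's body (75 mm by 177 mm) begins 78 mm behind the grasp point.
Start: joints at [-1.172, 0.628, 0.038, 1.517, -0.027, 0.996, -0.02], TCP at [0.291, 0.581, 0.205] pointing down, gripper open.
Joint ranges: [-3.06, 3.06], [-0.37, 2.12], [-1.25, 1.32], [0.18, 2.47], [-1.1, 4.24], [0.23, 1.98], [-2.94, 2.94]. Speed limits (rad/s): [2.57, 2.57, 3.14, 3.14, 3.14, 3.14, 3.14].

INTERFACE

Orientations are given as a unit quaternion [x, y, z, w].
In Python, from workcell import read_state, viewer, ticket, robot gives the robot as it stands.
- The arm moves only by the tool move_arm, never from a script. Its argument "commands" is a list that holds one entry, the list of rows, each a list of 5 numbers: the gripper command: -1 is shut, 1 is fully open, values between are in proportion, then the shift along the world's x, y, z in mm, then the turn about the world's z in degrees. A call has 1 to 20 rows; each row is the pose to reach, as a shift and turn from the pose commanded when the call began; what a row does not reach only later rows make up. A row lasts 1/10 s, in which the tool goes at most 50 mm and 8.59 degrees, less where a joint would pass 70% of its speed; a pose out of reach is approached as far as the arm can. A call with a gripper value outside its range is refused whole. The fingers move at their own pace and stop on an object; the grip force is fixed at half the most. Time passes only in rows, so rows that repeat a pose let the fingers close. It gives the time, the measured TCP pose, the force, the opening and the grip force at its end, in the units of the state.
- read_state(): the state, without advancing time (a new reading comes with each control period).
- viewer.grab_frame(name): name is "side" or "top"; returns a dict with "frame" (400x640x3 uint8, red, green, blue), "vertical_fov" (degrees; the focal length in pixels is half the picture's height over the tangent of half this angle, whatever the lens; pixels are square), "cx", "cy" (the principal point, pixels), "dist_coeffs" ([k1, k2, p1, p2, k3] as OpenCV has them; the pictures are not rectified), "cam_to_world" (4x4, takes a point from camera to world coordinates). Camera axes: x right, y down, z forward; pixel columns grow to the right and rows downward; lengths in m; the calibration is good to about 2 mm. A picture is of the moment at which its call begins. There is no depth.
- ticket.job_done(): hands the job in; it is judged then, once.
The state is a dict: "clock": time; "qpos": joint angles; "qd": joint speeds; "effort": joint torques, N m; "eef_pos": TCP position; "orientation": TCP orientation; "wrist_force": force on the tool from outside, world axes, zero at the start; "wrist_torque": the same for the moment, N m; "opening": finger opening in m; "gripper_force": force on a finger pad.
Only numpy, scipy, OpenCV 4.12 (cv2) and the standard library are available. Lean on these libraries where they do the work, as an engineer would, in place of code of your own. Each camera call takes 0.05 s, during which the arm holds its last target. There are 200 camera calls.

## Working session

There is one attempt and no reset: what is moved stays moved. The work goes in short steps, Python scripts to look and compute and a tool call to move; the robot and the scene stay as the last step left them, time stands still between calls to the robot, and variables do not carry over. Pictures are saved under pics/ and viewed, at most 10 in all, crops included, and the job is handed in when it is done.

Besides the shell and the picture viewer there is one more tool, called as name(argument=value, ...) on one line, values as JSON. move_arm: Moves the arm, as the interface text tells. Its arguments: {"type":"object","properties":{"commands":{"type":"array"}},"required":["commands"]}

```bash
mkdir -p pics; cat > h.py <<'E'
import numpy as np, cv2
from workcell import read_state, viewer, ticket, robot
def grab(n):
    f=viewer.grab_frame(n); return f
def K(f):
    h,w=f["frame"].shape[:2]; fl=h/2/np.tan(np.radians(f["vertical_fov"])/2)
    return np.array([[fl,0,f["cx"]],[0,fl,f["cy"]],[0,0,1.]])
def ray(f,uv):
    p=cv2.undistortPoints(np.array(uv,float).reshape(-1,1,2),K(f),np.array(f["dist_coeffs"],float)).reshape(-1,2)
    d=np.c_[p,np.ones(len(p))]; T=np.array(f["cam_to_world"]); return T[:3,3],d@T[:3,:3].T
def onz(f,uv,z):
    o,d=ray(f,uv); return o+d*((z-o[2])/d[:,2])[:,None]
def proj(f,P):
    T=np.linalg.inv(np.array(f["cam_to_world"]))
    return cv2.projectPoints(np.array(P,float).reshape(-1,1,3),cv2.Rodrigues(T[:3,:3])[0],T[:3,3],K(f),np.array(f["dist_coeffs"],float))[0].reshape(-1,2)
E
python3 - <<'E'
from h import *
import pickle
for n in("top","side"):
    f=grab(n); cv2.imwrite(f"pics/{n}0.png",f["frame"][:,:,::-1]); pickle.dump(f,open(n+"0.pkl","wb"))
    print(n,f["vertical_fov"],np.round(f["cam_to_world"],3).tolist(),f["dist_coeffs"])
s=read_state();print(s); print(robot.grip_depth)
E
```

```text
top 44.595116122776766 [[-0.008, -0.987, 0.163, 0.215], [-1.0, 0.012, 0.021, -0.045], [-0.023, -0.163, -0.986, 1.806], [0.0, 0.0, 0.0, 1.0]] [0.0080982 0.        0.        0.        0.       ]
side 49.933601066049334 [[-0.924, -0.199, 0.327, -0.036], [-0.383, 0.489, -0.783, 1.231], [-0.004, -0.849, -0.528, 0.922], [0.0, 0.0, 0.0, 1.0]] [-0.09798317  0.          0.          0.          0.        ]
{'clock': 0.1, 'qpos': array([-1.17179893,  0.6292127 ,  0.03845087,  1.51822043, -0.02699618,
        0.99634549, -0.02001546]), 'qd': array([-5.21016369e-05, -1.42572031e-03,  1.51076886e-03, -2.56281470e-03,
       -3.43682987e-04,  7.69386999e-04,  1.32667585e-03]), 'effort': array([ 3.37851532e-03, -5.50795519e+01,  1.14757899e+00, -1.87116033e+01,
       -5.21842868e-02,  1.91767659e-02,  3.54205019e-05]), 'eef_pos': array([0.29106959, 0.58052892, 0.20468796]), 'orientation': array([ 2.30320707e-01,  9.73114421e-01, -8.13855242e-04, -1.82009942e-04]), 'wrist_force': array([-0.56493998,  1.09954063, -0.48326886]), 'wrist_torque': array([-0.05606191,  0.03218412,  0.01229445]), 'gripper_force': 0.0, 'opening': 0.0940110775002462}
0.0188
```

View pics/top0.png

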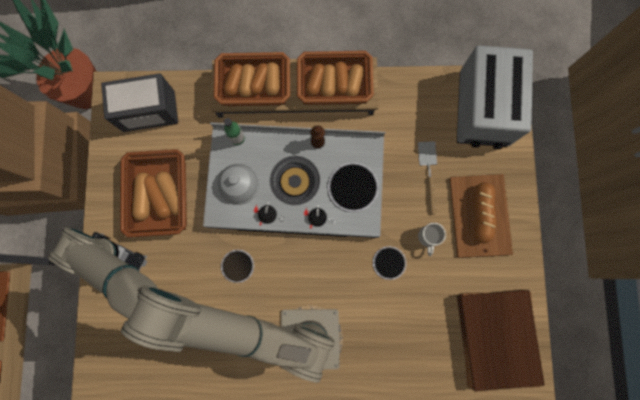

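View pics/side0.png

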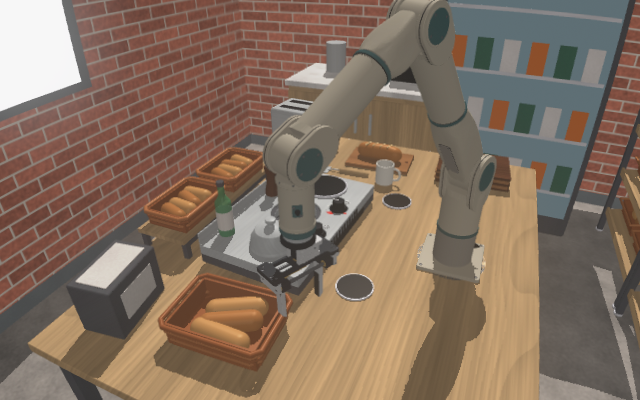

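The top view shows the griddle at (205–384, 125–237), with its recess at (295,181), the knobs at (267,214) and (317,217), and the dome on the left landing at (238,183). There are three dark discs: (353,187) on the right landing, and (237,265) and (389,262) on the counter. The one at (353,187) is the largest and lies on the landing, so it's the one meant. I'll confirm it in a crop and measure.

```bash
python3 - <<'E'
from h import *
import pickle
f=pickle.load(open("top0.pkl","rb")); im=f["frame"][:,:,::-1].copy()
cv2.imwrite("pics/crop0.png",cv2.resize(im[115:285,195:405],None,fx=3.5,fy=3.5,interpolation=cv2.INTER_CUBIC))
g=im.max(2); m=(g<50).astype(np.uint8)
n,l,s,c=cv2.connectedComponentsWithStats(m[110:290,190:420])
for i in range(1,n):
    if s[i,4]>40:
        cc=c[i]+[190,110]; 
        k=(l==i).astype(np.uint8); ct=max(cv2.findContours(k,0,cv2.CHAIN_APPROX_NONE)[0],key=len).reshape(-1,2)+[190,110]
        z=.089 if s[i,4]>700 else .1
        P=onz(f,ct,z)[:,:2]; (x,y),r=cv2.minEnclosingCircle(P.astype(np.float32))
        print(np.round(cc,1),s[i,4],onz(f,cc,z)[0].round(4),"circ",round(x,4),round(y,4),round(2*r,4))
# steel mask
hsv=cv2.cvtColor(im,cv2.COLOR_BGR2HSV); st=((hsv[:,:,1]<40)&(g>90)).astype(np.uint8); st[:110]=0;st[250:]=0;st[:,:190]=0;st[:,:]*=1;st[:,400:]=0
st=cv2.morphologyEx(st,cv2.MORPH_CLOSE,np.ones((9,9)))
ct=max(cv2.findContours(st,0,cv2.CHAIN_APPROX_NONE)[0],key=cv2.contourArea)
h=cv2.convexHull(ct); ap=cv2.approxPolyDP(h,6,True).reshape(-1,2); print(ap.tolist(),onz(f,ap,.08).round(3).tolist())
# recess ring
E
```

```text
[259.6 111.6] 47 [0.8179 0.1773 0.1   ] circ 0.8183 0.1795 0.1176
[317.2 110.6] 70 [ 0.8181 -0.0335  0.1   ] circ 0.8187 -0.0291 0.212
[224.  113.2] 53 [0.8136 0.3081 0.1   ] circ 0.8161 0.2915 0.0923
[315.5 139.5] 138 [ 0.7093 -0.0265  0.1   ] circ 0.7169 -0.03 0.0737
[308.2 177. ] 162 [0.5713 0.0011 0.1   ] circ 0.5629 0.0269 0.1281
[352.9 186.6] 1537 [ 0.5364 -0.1584  0.089 ] circ 0.5371 -0.1583 0.1594
[284.2 189.4] 41 [0.5274 0.0868 0.1   ] circ 0.5396 0.0734 0.093
[266.5 215.1] 199 [0.436  0.1494 0.1   ] circ 0.4383 0.1498 0.062
[316.6 217.7] 202 [ 0.4246 -0.0274  0.1   ] circ 0.4277 -0.0272 0.062
[389.3 262.5] 632 [ 0.2661 -0.2773  0.1   ] circ 0.2664 -0.2768 0.0979
[240.9 262.8] 352 [0.2695 0.2375 0.1   ] circ 0.2634 0.2465 0.095
[[210, 152], [239, 125], [382, 132], [379, 235], [204, 226]] [[0.673, 0.36, 0.08], [0.775, 0.256, 0.08], [0.74, -0.269, 0.08], [0.363, -0.247, 0.08], [0.402, 0.375, 0.08]]
```

View pics/crop0.png

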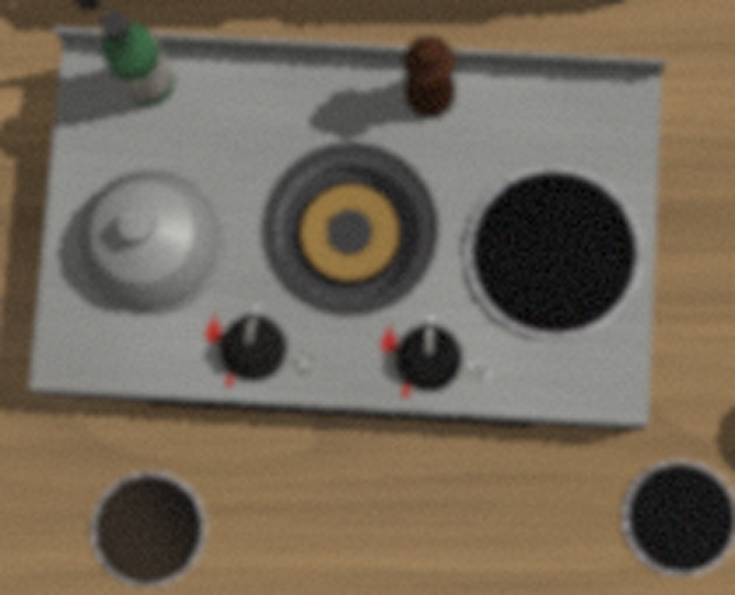

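The crop confirms it: the big black plate sits on the right landing, centred at about px (353,187). The pointers of both knobs aim at the rear dots, so both are off. Next I'll refine the recess centre and work out the push geometry.

```bash
python3 - <<'E'
from h import *
import pickle
f=pickle.load(open("top0.pkl","rb")); im=f["frame"][:,:,::-1].copy()
g=im.max(2)
# recess outer edge: radial darkening from the steel, cast to z=.08
def edge(c,z,r0,r1,thr):
    P=[]
    for a in np.arange(0,2*np.pi,.05):
        d=np.array([np.cos(a),np.sin(a)]); rs=np.arange(r0,r1,.001)
        W=np.c_[c[0]+rs*d[0],c[1]+rs*d[1],np.full(len(rs),z)]; uv=proj(f,W).astype(np.float32)
        v=cv2.remap(g.astype(np.float32),uv[:,0].copy(),uv[:,1].copy(),cv2.INTER_LINEAR).ravel()
        i=np.argmax(np.gradient(v)); P.append(W[i,:2])
    P=np.array(P); 
    for _ in range(6):
        A=np.c_[2*P,np.ones(len(P))]; s=np.linalg.lstsq(A,(P**2).sum(1),rcond=None)[0]; c=s[:2]; R=np.sqrt(s[2]+c@c)
        e=abs(np.hypot(*(P-c).T)-R); k=e<max(2*np.median(e),.002); P=P[k]
    return c.round(4),round(R,4),len(P),np.median(e).round(4)
print("recess",edge((.565,.053),.08,.08,.11,0))
print("plate",edge((.537,-.158),.089,.06,.1,0))
print("knobs",edge((.4383,.15),.09,.024,.042,0),edge((.4277,-.027),.09,.024,.042,0))
print("mill,oil base",onz(f,[[318,145],[237,140]],.08).round(3))
E
```

```text
recess (array([0.5656, 0.0514]), np.float64(0.0906), 111, np.float64(0.0007))
plate (array([ 0.537 , -0.1584]), np.float64(0.0819), 118, np.float64(0.0006))
knobs (array([0.4413, 0.1494]), np.float64(0.0334), 113, np.float64(0.0007)) (array([ 0.4297, -0.0283]), np.float64(0.0331), 103, np.float64(0.0006))
mill,oil base [[ 0.694 -0.035  0.08 ]
 [ 0.717  0.262  0.08 ]]
```

move_arm(commands=[[[1,40,-70,30,-8],[1,80,-140,30,-16],[1,120,-210,30,-24],[1,159,-280,30,-32],[1,168,-328,30,-40],[1,176,-376,30,-48],[1,184,-424,30,-56],[1,188,-472,30,-64],[1,189,-520,30,-71],[1,190,-568,30,-71],[1,200,-616,30,-71],[1,208,-664,30,-71],[1,216,-712,30,-71],[1,224,-760,30,-71],[1,230,-800,30,-71],[1,232,-838,30,-71],[1,232,-838,30,-71],[1,232,-838,30,-71]]])

```text
clock: 1.9
eef_pos: [0.5226, -0.2611, 0.2353]
orientation: [0.754, 0.657, -0.001, 0.0]
wrist_force: [-0.0, 0.7, 0.0]
opening: 0.0942
gripper_force: 0.0
```

move_arm(commands=[[[1,1,8,-45,0],[1,1,8,-90,0],[1,1,8,-125,0],[1,1,8,-140,0],[1,1,8,-146,0],[1,1,8,-149,0],[1,1,8,-151,0],[1,1,8,-151,0]]])

```text
clock: 2.7
eef_pos: [0.5249, -0.2492, 0.0853]
orientation: [0.753, 0.659, 0.0, 0.001]
wrist_force: [-0.2, -0.2, -0.7]
opening: 0.0942
gripper_force: 0.0
```

```bash
python3 - <<'E'
from h import *
print(read_state()["eef_pos"],read_state()["wrist_force"])
a=grab("top");b=grab("side")
A=cv2.resize(a["frame"][115:245,300:430],(520,520),interpolation=cv2.INTER_CUBIC);
cv2.imwrite("pics/p1.png",A[:,:,::-1])
E
```

```text
[ 0.52493086 -0.24916443  0.08527392] [-0.16783236 -0.24702192 -0.66139381]
```

View pics/p1.png

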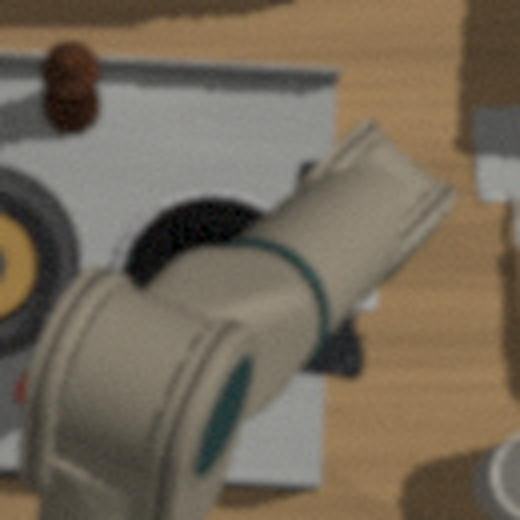

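The arm hides part of the plate, but its left edge (px 332) hasn't moved. I'll lower slightly and push most of the way.

move_arm(commands=[[[1,0,0,-1,0],[1,0,0,-2,0],[1,1,8,-2,0],[1,2,14,-2,0],[1,3,24,-2,0],[1,5,36,-2,0],[1,7,48,-2,0],[1,8,60,-2,0],[1,10,72,-2,0],[1,11,84,-2,0],[1,13,96,-2,0],[1,15,108,-2,0],[1,16,120,-2,0],[1,18,132,-2,0],[1,19,144,-2,0],[1,21,155,-2,0],[1,22,164,-2,0],[1,23,170,-2,0],[1,23,170,-2,0]]])

```text
clock: 4.7
eef_pos: [0.5473, -0.0771, 0.0824]
orientation: [0.752, 0.659, 0.0, -0.001]
wrist_force: [-0.5, -1.5, 2.1]
opening: 0.0937
gripper_force: 0.9
```

```bash
python3 - <<'E'
from h import *
print(read_state()["eef_pos"],read_state()["wrist_force"])
a=grab("top");b=grab("side")
A=cv2.resize(a["frame"][120:245,220:390],None,fx=3,fy=3,interpolation=cv2.INTER_CUBIC);
B=cv2.resize(b["frame"][150:280,200:390],None,fx=3,fy=3,interpolation=cv2.INTER_CUBIC);B=B[:200+175,:]
w=max(A.shape[1],B.shape[1]); pad=lambda i:cv2.copyMakeBorder(i,0,0,0,w-i.shape[1],0)
o=np.vstack([pad(A),pad(B)]);s=600/o.shape[0];o=cv2.resize(o,None,fx=s,fy=s);print(s,A.shape)
cv2.imwrite("pics/p2.png",o[:,:,::-1])
E
```

```text
[ 0.54734492 -0.07708146  0.08240456] [-0.5362413  -1.4584197   2.07685716]
0.8 (375, 510, 3)
```

View pics/p2.png

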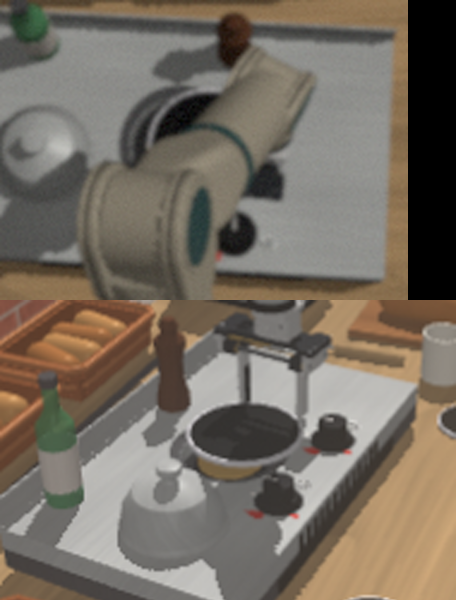

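The side view shows the plate (side px ≈(302,205)) still flat and partly over the recess, cradled by both fingers, with the mill, dome and bottle undisturbed. I'll measure its centre there.

```bash
cat >> h.py <<'E'
def plate(f,c,z=.089,r0=.065,r1=.1):
    g=f["frame"].max(2).astype(np.float32); P=[]
    for a in np.arange(0,2*np.pi,.04):
        rs=np.arange(r0,r1,.001); W=np.c_[c[0]+rs*np.cos(a),c[1]+rs*np.sin(a),np.full(len(rs),z)]; uv=proj(f,W).astype(np.float32)
        v=cv2.remap(g,uv[:,0].copy(),uv[:,1].copy(),cv2.INTER_LINEAR).ravel()
        if v[:5].mean()<70: P.append(W[np.argmax(np.gradient(v)),:2])
    P=np.array(P)
    for _ in range(8):
        s=np.linalg.lstsq(np.c_[2*P,np.ones(len(P))],(P**2).sum(1),rcond=None)[0]; c=s[:2]; R=np.sqrt(s[2]+c@c)
        e=abs(np.hypot(*(P-c).T)-R); P=P[e<max(2*np.median(e),.002)]
    return c.round(4),R.round(4),len(P),np.median(e).round(4)
E
python3 - <<'E'
from h import *
b=grab("side"); c0=onz(b,[[302.5,205.4]],.089)[0]; print(c0)
print(plate(b,c0)); 
print("top",plate(grab("top"),c0))
E
```

```text
[0.54829073 0.01996196 0.089     ]
(array([0.5554, 0.0122]), np.float64(0.0832), 107, np.float64(0.0007))
top (array([0.5594, 0.0083]), np.float64(0.0829), 36, np.float64(0.0005))
```

move_arm(commands=[[[1,1,3,1,0],[1,2,8,1,0],[1,3,13,1,0],[1,4,18,1,0],[1,5,22,1,0],[1,6,26,1,0],[1,7,30,1,0],[1,7,33,1,0],[1,8,36,1,0],[1,8,38,1,0],[1,8,38,1,0]]])

```text
clock: 6.0
eef_pos: [0.5545, -0.0402, 0.0832]
orientation: [0.752, 0.659, -0.0, -0.001]
wrist_force: [-1.9, -3.9, 0.6]
opening: 0.0939
gripper_force: 2.3
```

```bash
python3 - <<'E'
from h import *
print(read_state()["eef_pos"],read_state()["wrist_force"])
b=grab("side"); print(plate(b,(.565,.047),.085)); print("top",plate(grab("top"),(.565,.047),.085))
B=cv2.resize(b["frame"][150:280,200:390],None,fx=4,fy=4,interpolation=cv2.INTER_CUBIC)
cv2.imwrite("pics/p3.png",B[:,:,::-1])
E
```

```text
[ 0.55448829 -0.0402418   0.0832263 ] [-1.8877984  -3.85169986  0.55472009]
(array([0.5619, 0.0468]), np.float64(0.0865), 96, np.float64(0.0007))
top (array([0.565 , 0.0411]), np.float64(0.0864), 36, np.float64(0.0006))
```

View pics/p3.png

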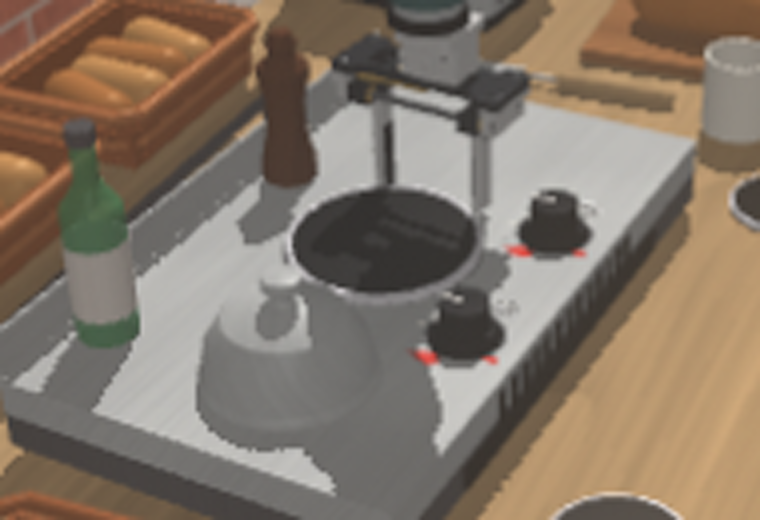

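The side view shows the plate almost over the recess, at about (385,240) in the crop, with its front edge dipping. It isn't seated yet, so I'll push on in small steps.

move_arm(commands=[[[1,0,2,0,0],[1,1,3,0,0],[1,1,4,0,0],[1,1,5,0,0],[1,1,6,0,0],[1,1,7,0,0],[1,1,7,0,0]]])

```text
clock: 6.8
eef_pos: [0.5552, -0.0336, 0.0829]
orientation: [0.752, 0.659, -0.001, -0.001]
wrist_force: [-3.2, -3.2, -2.4]
opening: 0.0941
gripper_force: 2.7
```

```bash
python3 - <<'E'
from h import *
print(read_state()["eef_pos"],read_state()["wrist_force"])
b=grab("side"); print(plate(b,(.565,.047),.083)); print("top",plate(grab("top"),(.565,.047),.083))
B=cv2.resize(b["frame"][180:240,260:340],None,fx=8,fy=8,interpolation=cv2.INTER_CUBIC)
cv2.imwrite("pics/p4.png",B[:,:,::-1])
E
```

```text
[ 0.55515388 -0.03356935  0.08293079] [-3.21673899 -3.15903596 -2.44593848]
(array([0.5636, 0.0514]), np.float64(0.0856), 85, np.float64(0.0008))
top (array([0.5628, 0.0465]), np.float64(0.0892), 31, np.float64(0.0006))
```

View pics/p4.png

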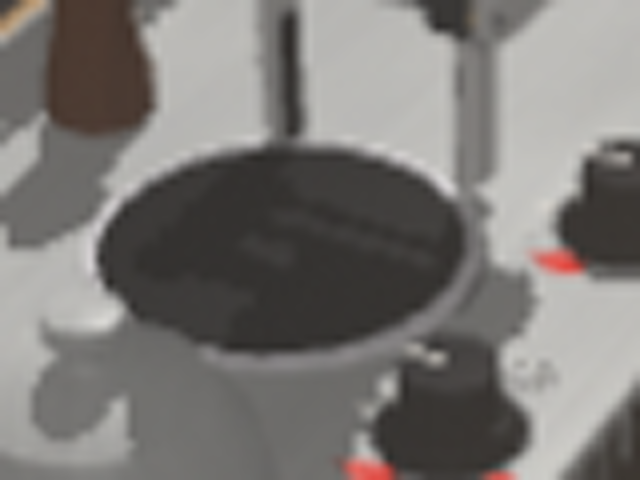

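The front-right rim (−x side, toward the knobs) still stands proud, so the plate needs a nudge of about 2 mm in +x.

move_arm(commands=[[[1,1,0,0,0],[1,2,0,0,0],[1,3,0,0,0],[1,4,0,0,0],[1,4,0,0,0]]])

```text
clock: 7.4
eef_pos: [0.5557, -0.0337, 0.0821]
orientation: [0.752, 0.659, -0.003, -0.003]
wrist_force: [-8.8, -4.0, -1.5]
opening: 0.0941
gripper_force: 4.6
```

```bash
python3 - <<'E'
from h import *
print(read_state()["eef_pos"],read_state()["wrist_force"])
b=grab("side"); print(plate(b,(.565,.047),.083)); print("top",plate(grab("top"),(.565,.047),.083))
B=cv2.resize(b["frame"][180:240,260:340],None,fx=8,fy=8,interpolation=cv2.INTER_CUBIC)
cv2.imwrite("pics/p5.png",B[:,:,::-1])
E
```

```text
[ 0.55567495 -0.03372784  0.08214069] [-8.84524811 -4.02577536 -1.49988229]
(array([0.5637, 0.0513]), np.float64(0.0857), 84, np.float64(0.0008))
top (array([0.5606, 0.0455]), np.float64(0.0918), 31, np.float64(0.0008))
```

View pics/p5.png

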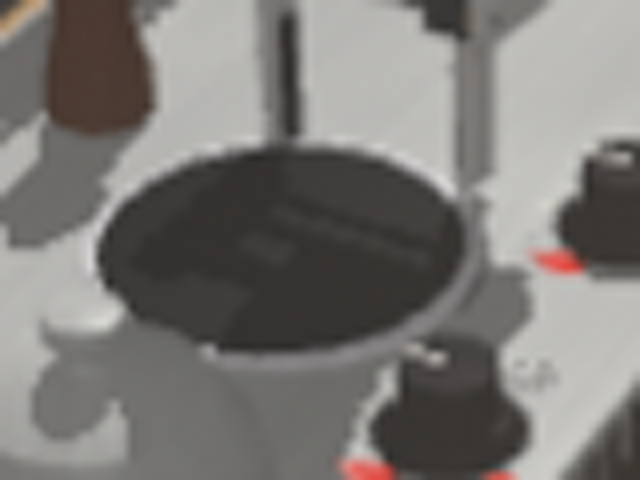

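The plate resists, so it's against the recess wall or already in. I'll back off and measure it with the view clear.

move_arm(commands=[[[1,-4,-4,1,0],[1,-5,-20,1,0],[1,-5,-30,40,0],[1,-5,-60,85,0],[1,-5,-100,120,0],[1,-5,-150,120,0],[1,-5,-200,120,0],[1,-5,-240,120,0],[1,-5,-240,120,0]]])

```text
clock: 8.4
eef_pos: [0.5553, -0.2823, 0.2051]
orientation: [0.756, 0.655, -0.0, 0.004]
wrist_force: [-0.8, -1.1, -0.2]
opening: 0.094
gripper_force: 0.0
```

```bash
cat >> h.py <<'E'
def circ2(f,c,z,r0,r1,sgn):
    # strongest brightness step on rays, reported per azimuth
    g=cv2.cvtColor(f["frame"],cv2.COLOR_RGB2GRAY).astype(np.float32); out=[]
    for a in np.arange(0,360,15):
        rs=np.arange(r0,r1,.001); W=np.c_[c[0]+rs*np.cos(np.radians(a)),c[1]+rs*np.sin(np.radians(a)),np.full(len(rs),z)]; uv=proj(f,W).astype(np.float32)
        v=cv2.remap(g,uv[:,0].copy(),uv[:,1].copy(),cv2.INTER_LINEAR).ravel()
        out.append((a,round(rs[np.argmax(sgn*np.gradient(v))]*1000)))
    return out
E
python3 - <<'E'
from h import *
print(read_state()["eef_pos"])
b=grab("side");t=grab("top")
for z in(.082,.089):
  print(z,"side",plate(b,(.565,.051),z,.06),"top",plate(t,(.565,.051),z,.06))
print(circ2(b,(.5656,.0514),.082,.07,.1,1)); print(circ2(t,(.5656,.0514),.082,.07,.1,1))
A=cv2.resize(t["frame"][145:220,255:340],None,fx=7,fy=7,interpolation=cv2.INTER_CUBIC)[:525]
B=cv2.resize(b["frame"][180:240,260:340],None,fx=7,fy=7,interpolation=cv2.INTER_CUBIC)
o=np.zeros((525+420,600,3),np.uint8);o[:525,:595]=A;o[525:,:560]=B
o=np.hstack([cv2.resize(A,(400,353)),cv2.resize(B,(400,300))[:353] if 0 else cv2.copyMakeBorder(cv2.resize(B,(400,300)),0,53,0,0,0)])
cv2.imwrite("pics/p6.png",o[:,:,::-1])
E
```

```text
[ 0.55532535 -0.28225927  0.20508221]
0.082 side (array([0.5633, 0.0544]), np.float64(0.0835), 106, np.float64(0.0008)) top (array([0.5677, 0.0524]), np.float64(0.0818), 145, np.float64(0.0006))
0.089 side (array([0.5585, 0.0637]), np.float64(0.0825), 97, np.float64(0.0008)) top (array([0.566 , 0.0519]), np.float64(0.0813), 145, np.float64(0.0007))
[(np.int64(0), 82), (np.int64(15), 83), (np.int64(30), 84), (np.int64(45), 83), (np.int64(60), 83), (np.int64(75), 81), (np.int64(90), 86), (np.int64(105), 86), (np.int64(120), 88), (np.int64(135), 88), (np.int64(150), 87), (np.int64(165), 87), (np.int64(180), 86), (np.int64(195), 85), (np.int64(210), 84), (np.int64(225), 82), (np.int64(240), 82), (np.int64(255), 81), (np.int64(270), 82), (np.int64(285), 75), (np.int64(300), 75), (np.int64(315), 79), (np.int64(330), 75), (np.int64(345), 83)]
[(np.int64(0), 82), (np.int64(15), 85), (np.int64(30), 83), (np.int64(45), 85), (np.int64(60), 83), (np.int64(75), 83), (np.int64(90), 82), (np.int64(105), 81), (np.int64(120), 82), (np.int64(135), 80), (np.int64(150), 81), (np.int64(165), 81), (np.int64(180), 79), (np.int64(195), 78), (np.int64(210), 79), (np.int64(225), 81), (np.int64(240), 79), (np.int64(255), 78), (np.int64(270), 80), (np.int64(285), 79), (np.int64(300), 82), (np.int64(315), 82), (np.int64(330), 85), (np.int64(345), 85)]
```

View pics/p6.png

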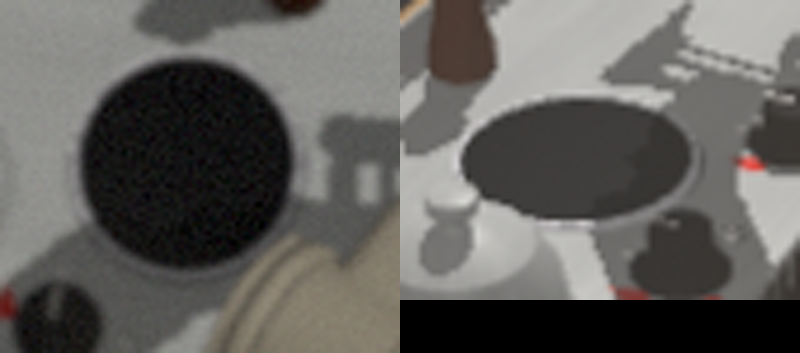

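In the clear view the plate appears flat and concentric with the recess (top-view centre within 2 mm). I'll confirm by touching its front-right part with the closed fingers. Contact should come at z≈0.082.

move_arm(commands=[[[-1,-5,50,0,0],[-1,-15,100,0,0],[-1,-20,150,0,0],[-1,-25,200,0,0],[-1,-30,250,0,0],[-1,-40,298,-20,0],[-1,-40,302,-65,0],[-1,-40,302,-100,0],[-1,-40,302,-112,0],[-1,-40,302,-117,0],[-1,-40,302,-119,0],[-1,-40,302,-119,0]]])

```text
clock: 9.7
eef_pos: [0.5165, 0.0279, 0.0856]
orientation: [0.753, 0.658, 0.001, 0.001]
wrist_force: [0.4, -0.5, 0.9]
opening: 0.002
gripper_force: 0.0
```

move_arm(commands=[[[-1,0,0,-1,0],[-1,0,0,-2,0],[-1,0,0,-2.5,0],[-1,0,0,-3,0],[-1,0,0,-4,0],[-1,0,0,-5,0],[-1,0,0,-5,0]]])

```text
clock: 10.4
eef_pos: [0.5157, 0.028, 0.0821]
orientation: [0.753, 0.658, 0.001, -0.0]
wrist_force: [-5.4, -0.1, 26.4]
opening: 0.0004
gripper_force: 12.9
```

Firm contact came at z=0.082, so the plate is seated. Next, the inner knob. Two independent estimates put it at (0.4415, 0.149).

move_arm(commands=[[[1,0,0,20,0],[1,0,5,60,5],[1,-30,45,70,13],[1,-60,90,70,21],[1,-74,121,70,25],[1,-74,121,55,25],[1,-74,121,45,25],[1,-74,121,45,25],[1,-74,121,45,25]]])

```text
clock: 11.3
eef_pos: [0.4418, 0.1478, 0.1244]
orientation: [0.593, 0.805, -0.0, 0.0]
wrist_force: [0.2, -0.0, 0.5]
opening: 0.0689
gripper_force: 0.0
```

```bash
python3 - <<'E'
from h import *
s=read_state();print(s["eef_pos"].round(4),s["qpos"].round(2),s["opening"])
b=grab("side")
p=proj(b,[[.4415,.1494,.115],[.4415,.1494,.09],s["eef_pos"]]);print(p.round(1))
u,v=p[0].astype(int);B=cv2.resize(b["frame"][v-40:v+35,u-50:u+50],None,fx=7,fy=7,interpolation=cv2.INTER_CUBIC);print(u,v)
cv2.imwrite("pics/p7.png",B[:,:,::-1])
E
```

```text
[0.4418 0.1478 0.1244] [-0.6   0.52  0.31  2.1  -0.29  0.56  0.22] 0.06886692016693262
[[315.1 224.1]
 [315.2 230.3]
 [315.2 221.5]]
315 224
```

move_arm(commands=[[[1,0,1,0,0],[1,0,1,0,0],[1,0,1,-10,0],[1,0,1,-22,0],[1,0,1,-28,0],[1,0,1,-30,0],[-1,0,1,-30,0],[-1,0,1,-30,0],[-1,0,1,-30,0],[-1,0,1,-30,0],[-1,0,1,-30,0],[-1,0,1,-30,0],[-1,0,1,-30,0]]])

```text
clock: 12.65
eef_pos: [0.44, 0.1497, 0.0945]
orientation: [0.592, 0.806, -0.001, -0.001]
wrist_force: [-3.3, -1.3, 5.7]
opening: 0.0435
gripper_force: 30.0
```

Gripped: the opening is 43.5 mm on the 44 mm grip. Pushing in.

move_arm(commands=[[[-1,0,0,-2,0],[-1,0,0,-4,0],[-1,0,0,-6,0],[-1,0,0,-7,0],[-1,0,0,-7,0]]])

```text
clock: 13.15
eef_pos: [0.4401, 0.1497, 0.0884]
orientation: [0.592, 0.806, -0.001, -0.001]
wrist_force: [-5.5, -1.8, 15.2]
opening: 0.0435
gripper_force: 30.0
```

move_arm(commands=[[[-1,0,0,-7,6],[-1,0,0,-7,12],[-1,0,0,-7,18],[-1,0,0,-7,24],[-1,0,0,-7,30],[-1,0,0,-7,36],[-1,0,0,-7,42],[-1,0,0,-7,48],[-1,0,0,-7,54],[-1,0,0,-7,60],[-1,0,0,-7,66],[-1,0,0,-7,72],[-1,0,0,-7,75],[-1,0,0,-7,75],[-1,0,0,-7,75]]])

```text
clock: 14.65
eef_pos: [0.4393, 0.1485, 0.084]
orientation: [-0.02, 1.0, -0.001, -0.001]
wrist_force: [-11.9, -5.5, 50.3]
opening: 0.0439
gripper_force: 62.1
```

I repeated the −7 mm in that call, but shifts count from the call's start, so it pressed with 50 N. That's below the wrist limit and was through the fingertips. I'll ease up, release, and check the pointer.

move_arm(commands=[[[-1,0,0,4,0],[-1,0,0,8,0],[-1,0,0,11,0],[-1,0,0,12,0],[1,0,0,12,0],[1,0,0,12,0],[1,0,0,12,0],[1,0,0,12,0],[1,0,0,12,0],[1,0,0,20,0],[1,0,0,60,0],[1,0,0,100,0],[1,-10,50,130,0],[1,-20,100,130,0],[1,-40,150,130,0],[1,-60,200,130,0],[1,-90,250,130,0],[1,-120,300,130,0],[1,-120,350,130,0],[1,-120,350,130,0]]])

```text
clock: 16.65
eef_pos: [0.3185, 0.5042, 0.2113]
orientation: [-0.023, 1.0, 0.001, -0.0]
wrist_force: [-0.1, 0.1, -0.6]
opening: 0.0941
gripper_force: 0.0
```

```bash
python3 - <<'E'
from h import *
s=read_state();print(s["eef_pos"].round(4),s["wrist_force"])
t=grab("top");b=grab("side"); g=t["frame"].min(2).astype(np.float32)
# pointer azimuth: brightest ray within the knob top, z=.115
for nm,c in(("inner",(.4413,.1494)),("outer",(.4297,-.0283))):
    r=[]
    for a in range(-180,180,3):
        rs=np.arange(.008,.021,.001);W=np.c_[c[0]+rs*np.cos(np.radians(a)),c[1]+rs*np.sin(np.radians(a)),np.full(len(rs),.115)];uv=proj(t,W).astype(np.float32)
        r.append((float(cv2.remap(g,uv[:,0].copy(),uv[:,1].copy(),cv2.INTER_LINEAR).mean()),a))
    r.sort(reverse=True);w=np.array(r[:12]);w[:,0]-=np.median([x[0] for x in r]);print(nm,[x[1] for x in r[:6]],"mean",(w[:,0]*w[:,1]).sum()/w[:,0].sum(),"griddle-rel +3.7")
print("plate",plate(t,(.565,.051),.082,.06),plate(b,(.565,.051),.082,.06))
A=cv2.resize(t["frame"][120:240,200:390],None,fx=4.2,fy=4.2,interpolation=cv2.INTER_CUBIC)
cv2.imwrite("pics/p8.png",A[:,:,::-1])
E
```

```text
[0.3185 0.5042 0.2113] [-0.13372302  0.12582092 -0.56566847]
inner [66, 69, 63, 72, 60, 75] mean 67.32715733895186 griddle-rel +3.7
outer [-3, -6, -9, 0, -12, -15] mean -7.191879416733304 griddle-rel +3.7
plate (array([0.5679, 0.0525]), np.float64(0.0817), 155, np.float64(0.0006)) (array([0.5644, 0.0555]), np.float64(0.0826), 43, np.float64(0.0008))
```

View pics/p8.png

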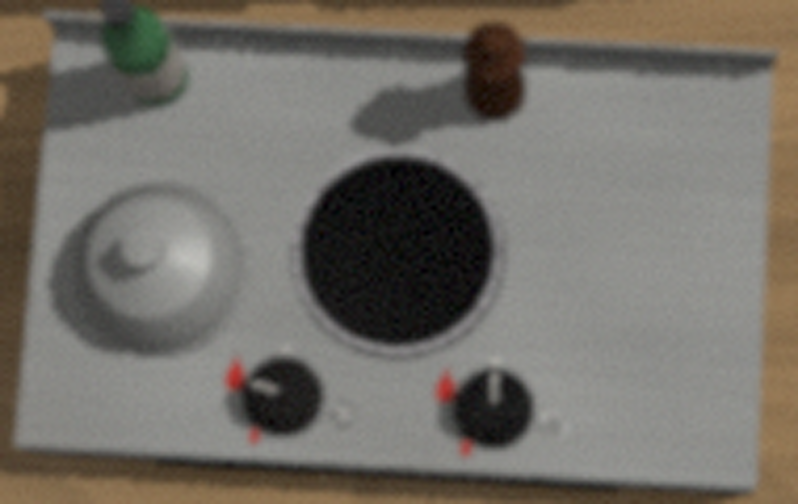

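The last picture shows the plate concentric in its recess at about crop px (398,250). The left knob's pointer is on the big flame, 74.5° from the other knob's pointer, and the right knob still points at its dot. Bottle, mill and dome haven't moved. Handing in.

```bash
python3 -c "
from workcell import ticket
print(ticket.job_done())"
```

```text
the job is handed in; nothing more can be done
None
```

I handed the job in after about 17 s of robot time: the plate is seated in its recess, the left knob is on the big flame mark and released, the right knob is off, and nothing else on the griddle moved; one command error made the fingers press the knob with about 50 N (wrist limit 120 N).

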